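Hand-index the sample carousel and lock it

TASK

A late sample has to go into the carousel, so turn the small round handwheel until the one empty slot squarely faces the tall ball-topped load post. Only then swing the lock lever fully over to its far stop. Move the carousel by the handwheel alone, never by touching it or its tubes, leave the other things on the bench undisturbed, and finish with everything let go.

Things in the scene. Friction and masses are not known exactly. Their poses are not given: they have to be found in the camera images.
- module: Fixed grey bench unit, flat black deck 80 mm above the bench, 400 mm (x) by 540 mm (y). Origin: on the bench below the handwheel's axis; z up, x away from the robot, turned up to 13 degrees. In its frame the handwheel axis is at (0, 0), the lock lever's pivot at (-10, 140) mm, 102 mm above the bench, the carousel's axis at (130, 250) mm.
- wheel_top (a point): Centre of the top face of the handwheel: a solid ribbed aluminium disc 60 mm in diameter and 28 mm thick on an upright axis, top 150 mm and underside 122 mm above the bench; under it a stem and a foot 52 mm wide. Grip it across its diameter, at any yaw. A hidden belt turns the carousel 0.4 times as far in the same sense, so it takes several grasps. About 0.2 N m turns it.
- handwheel (a joint): Where the wheel stands in its free play on its stem: -0.15 to 0.15 rad, + counter-clockwise from above, starting anywhere. The carousel turns counter-clockwise only while the wheel pushes at the + end, clockwise at the - end; friction then leaves it where it is.
- carousel: Black 16-slot sample carousel, 236 mm in diameter, on an upright axis. Origin: on its axis at its underside, 82 mm above the bench; z up; its x axis runs through the middle of the one empty slot and turns with it. The 15 other slots hold capped tubes, tops 168 mm above the bench; the mushroom handle in its middle reaches 203 mm. Not to be touched.
- empty_slot (a point): Centre of the empty slot at its top edge, 100 mm from the carousel's axis, 128 mm above the bench; slots are 22.5 degrees apart.
- post_top (a point): Top of the load post: an upright steel stud 10 mm thick with an 18 mm ball, top 157 mm above the bench, fixed just outside the carousel on one of two bars, to the carousel's left or right. The other bar carries a flat blank 8 mm high. The slot faces the post when the line from the carousel's axis through the slot's middle meets the post.
- lock (a joint): Lock lever angle: 0 leaning towards the unit's -x (unlocked, towards the robot), 1.0 at the far stop leaning to the unit's +x (locked). It stays where it is left; about 1 N at the knob moves it.
- lock_tip (a point): Centre of the lever's black ball knob (26 mm in diameter), 80 mm from the pivot along a 10 mm steel rod; at 0 it is 38 mm to the unit's -x of the pivot, at 1.0 38 mm to its +x, 172 mm above the bench at both and 182 mm in mid swing. It can be pushed from its -x side with shut fingers.
- vial: Small amber jar, 28 mm in diameter, 50 mm high, standing on the deck at the far side of the handwheel, not to be disturbed; origin at the centre of its underside.
- reagent: White bottle, 60 mm in diameter, 130 mm high, standing on the bench, not to be disturbed; origin at the centre of its underside.
- driver: Black-handled screwdriver 180 mm long lying on the bench, not to be disturbed; origin below its middle.

How it is judged:
By the outcome, as a careful person would: the job done as asked, in the order asked, and still so for the second after the job is handed in, with the robot touching nothing.
It also fails if it takes over 72 s, if anything falls off the work surface, if the arm or the gripper's body presses on something with over 40 N, if the wrist force passes 120 N, or if a joint passes its speed limit or range.

ROBOT

A 6-joint arm with a two-finger parallel gripper is mounted at the origin on the work surface. World frame = base frame: x ahead of the robot, y to its left, z up, the work surface at z = 0. Lengths are in m, angles in rad, forces in N, time in s.
With the tool pointing down it reaches from about 0.4 to 0.925 m from the base axis. Payload 12.5 kg.
Tool frame: the origin (TCP) lies midway between the tips of the shut fingers; the grasp point (between the pads) lies robot.tcp_to_grasp behind it (robot.tcp_to_grasp is the distance from the TCP to the grasp point, in m); z points along the fingers, y is the line along which they close (so a half turn about z gives the same grasp; the last joint's range is limited). The gripper opens to 95 mm and grips with 3 to 60 N. Pads are 20 mm wide; open, the fingers measure 119 mm over their backs; the gripper's body (75 mm by 180 mm) begins 59 mm behind the grasp point.
Start: joints at [-1.36, 0.491, 1.559, -0, 1.092, -0.106], TCP at [0.195, -0.594, 0.215] pointing down, gripper open.
Joint ranges: [-3.1, 3.1], [-0.84, 2.19], [0.05, 2.79], [-1.13, 4.28], [0.06, 2.93], [-2.69, 2.69]. Speed limits (rad/s): [2.22, 2.22, 2.79, 3.14, 3.14, 3.14].

INTERFACE

Orientations are given as a unit quaternion [w, x, y, z].
In Python, from bench import robot gives the robot as it stands.
- The arm moves only by the tool carry_out, never from a script. Its argument "plan" is a list of rows, each a list of 7 numbers: the shift along the world's x, y, z in m, then the turn, a rotation vector about the world's x, y, z in degrees, then the finger opening in m, from 0 to 0.0951. In form: [[tx, ty, tz, wx, wy, wz, hand], ...]. A call has 1 to 12 rows; each row is the pose to reach, as a shift and turn from the pose commanded when the call began; what a row does not reach only later rows make up. A row lasts 1/8 s, in which the tool goes at most 62.5 mm and 10.7 degrees, less where a joint would pass 70% of its speed; a pose out of reach is approached as far as the arm can. A call with a gripper value outside its range is refused whole. The fingers move at their own pace and stop on an object; "force" is the grip in N (left out, the last holds). Time passes only in rows, so rows that repeat a pose let the fingers close. It gives the time, the measured TCP pose, the force, the opening and the grip force at its end, in the units of the state.
- robot.observe(): the state, without advancing time (a new reading comes with each control period).
- robot.camera(name): name is "side" or "top" or "wrist"; returns (picture, depth): 480x640x3 uint8, red, green, blue; 480x640 float32, m along the optical axis (not along the pixel's ray), 0 where there is no reading.
- robot.calibration(name): a dict with "fov_y" (degrees; the focal length in pixels is half the picture's height over the tangent of half this angle, whatever the lens; pixels are square), "cx", "cy" (the principal point, pixels), "R" (3x3) and "t" (3): a world point X has camera coordinates R X + t. Camera axes: x right, y down, z forward; pixel columns grow to the right and rows downward; lengths in m; the calibration is good to about 2 mm. A picture is of the moment at which its call begins: read the wrist's pose just before it. calibration takes no time and is no camera call; for the wrist camera it gives the pose at the moment of the call.
- robot.close_job(): hands the job in; it is judged then, once.
The state is a dict: "time_s": time; "joint_pos": joint angles; "dq": joint speeds; "joint_torque": joint torques, N m; "eef_pos": TCP position; "tcp_rot": TCP orientation; "force": force on the tool from outside, world axes, zero at the start; "ft_torque": the same for the moment, N m; "grip_width": finger opening in m; "grip_force": force on a finger pad.
Only numpy, scipy, OpenCV 4.12 (cv2) and the standard library are available. Lean on these libraries where they do the work, as an engineer would, in place of code of your own. Each camera call takes 0.05 s, during which the arm holds its last target. There are 200 camera calls.

## Working session

There is one attempt and no reset: what is moved stays moved. The work goes in short steps, Python scripts to look and compute and a tool call to move; the robot and the scene stay as the last step left them, time stands still between calls to the robot, and variables do not carry over. Pictures are saved under pics/ and viewed, at most 10 in all, crops included, and the job is handed in when it is done.

Besides the shell and the picture viewer there is one more tool, called after "Request:" as name([rows], argument=value, ...), one row to a line, values as JSON. carry_out: Moves the arm, as the interface text tells. Its arguments: {"type":"object","properties":{"plan":{"type":"array"},"force":{"type":"number"}},"required":["plan"]}

```bash
ls; mkdir -p pics; python3 - <<'E'
from bench import robot
import cv2,numpy as np
s=robot.observe();print(s, robot.tcp_to_grasp)
for n in("top","side"):
    p,d=robot.camera(n);c=robot.calibration(n);print(n,c,p.shape)
    cv2.imwrite(f"pics/{n}0.png",p[:,:,::-1]);np.save(f"pics/{n}0.npy",d)
E
```

```text
pics
{'time_s': 0.0, 'joint_pos': array([-1.35956029e+00,  4.91518918e-01,  1.55943706e+00, -2.14786155e-05,
        1.09171055e+00, -1.05579319e-01]), 'dq': array([ 0.0004876 , -0.0013525 , -0.00051481,  0.0016841 , -0.00068971,
        0.00055142]), 'joint_torque': array([ 2.31216982e-03, -6.12636566e+01, -2.58172721e+01,  6.91905781e-02,
        4.83246823e-02, -1.43244242e-04]), 'eef_pos': array([ 0.19469165, -0.59364783,  0.21409127]), 'tcp_rot': array([-5.35682559e-04,  9.87478793e-01,  1.57750894e-01, -3.78664790e-05]), 'force': array([ 0.14448568, -0.24825148,  0.15987961]), 'ft_torque': array([ 0.00698663,  0.00407519, -0.0019723 ]), 'grip_force': 0.0, 'grip_width': 0.09538340616869473} 0.0188
top {'fov_y': 52.84888581782265, 'cx': 319.1517813095123, 'cy': 236.32840068994463, 'R': array([[-0.02705644, -0.99961865,  0.00552272],
       [-0.99554932,  0.02644655, -0.09045518],
       [ 0.09027463, -0.00794553, -0.99588521]]), 't': array([-0.14758179,  0.58804864,  1.35331754])} (480, 640, 3)
side {'fov_y': 51.25569482975856, 'cx': 321.02757219140443, 'cy': 245.43530007699812, 'R': array([[-0.86301778, -0.5051708 , -0.00166607],
       [-0.36071346,  0.61853369, -0.69807011],
       [ 0.35367515, -0.60184594, -0.71602748]]), 't': array([0.40605146, 0.38292759, 0.85639101])} (480, 640, 3)
```

View pics/top0.png

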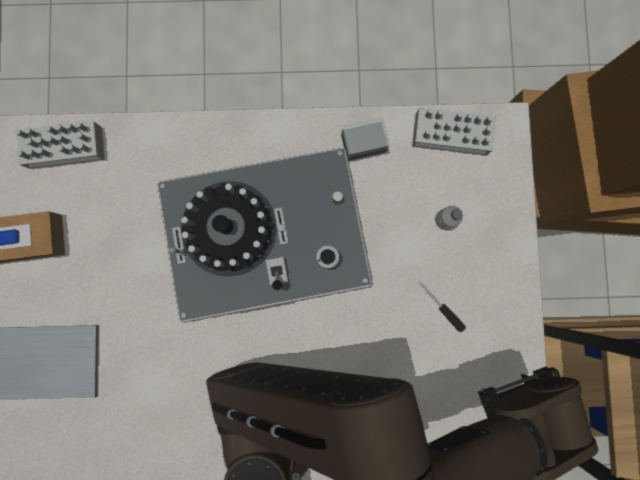

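View pics/side0.png

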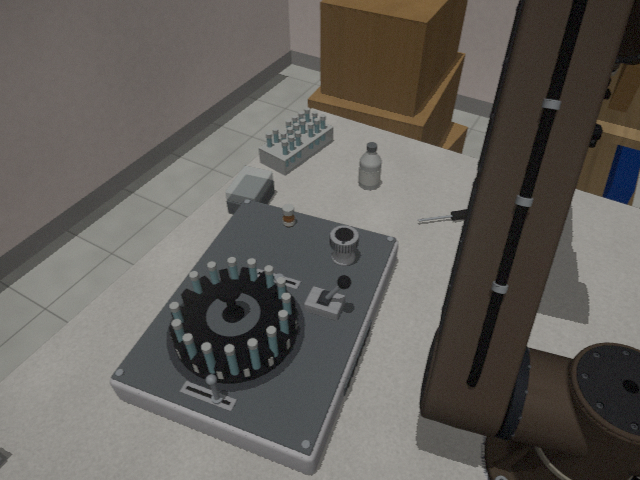

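The top view shows the unit: wheel about (328,257), carousel about (227,226), lever knob (277,285), vial (338,197). The side view shows the post's ball at (212,380), on the left bar. I'll zoom in for the slot.

```bash
python3 - <<'E'
import cv2,numpy as np
a=cv2.imread("pics/top0.png")[140:330,150:380];b=cv2.imread("pics/side0.png")[190:430,110:410]
a=cv2.resize(a,None,fx=3.4,fy=3.1,interpolation=cv2.INTER_CUBIC)[:589];b=cv2.resize(b,None,fx=2.5,fy=2.5,interpolation=cv2.INTER_CUBIC)
cv2.imwrite("pics/c1.png",a);cv2.imwrite("pics/c2.png",b);print(a.shape,b.shape)
E
```

```text
(589, 782, 3) (600, 750, 3)
```

View pics/c1.png

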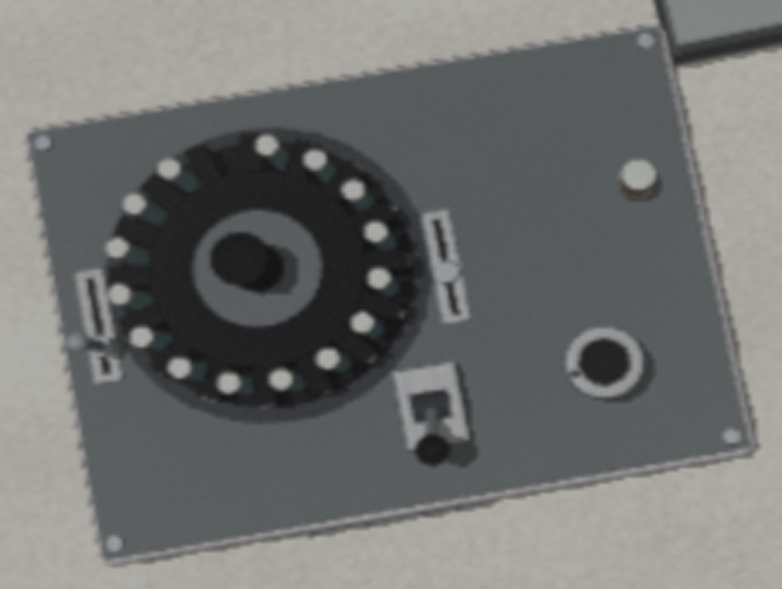

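View pics/c2.png

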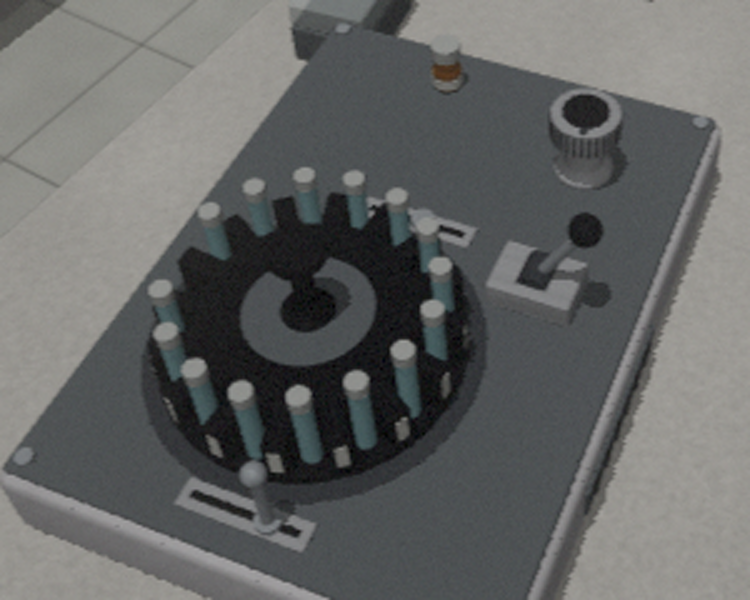

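The top crop shows caps all round with a gap at crop (215,160), and the post's ball at crop (75,342), i.e. about pixel (172,250). The side crop shows the ball at about (211,380) and the blank on the other bar. The slot needs about +100° counter-clockwise. Now I'll measure.

```bash
cat > h.py <<'E'
from bench import robot
import cv2,numpy as np
def ray(c,uv,h=480):
    f=h/2/np.tan(np.radians(c["fov_y"])/2)
    d=np.array([(uv[0]-c["cx"])/f,(uv[1]-c["cy"])/f,1.]);R=np.array(c["R"])
    return -R.T@np.array(c["t"]),R.T@d
def onplane(c,uv,z):
    o,d=ray(c,uv);return (o+d*(z-o[2])/d[2])
def proj(c,X):
    f=240/np.tan(np.radians(c["fov_y"])/2)
    p=np.array(c["R"])@X+c["t"];return p[0]/p[2]*f+c["cx"],p[1]/p[2]*f+c["cy"]
def tri(c1,u1,c2,u2):
    (o1,d1),(o2,d2)=ray(c1,u1),ray(c2,u2)
    s=np.linalg.lstsq(np.c_[d1,-d2],o2-o1,rcond=None)[0]
    a,b=o1+s[0]*d1,o2+s[1]*d2;return (a+b)/2,np.linalg.norm(a-b)
def blobs(p,roi,thr,amin=8,amax=200):
    """bright blobs, sub-pixel centroids; roi=(x0,y0,x1,y1)"""
    x0,y0,x1,y1=roi
    k=4
    g=cv2.resize(cv2.cvtColor(p,cv2.COLOR_RGB2GRAY)[y0:y1,x0:x1],None,fx=k,fy=k,interpolation=cv2.INTER_CUBIC)
    n,l,st,ce=cv2.connectedComponentsWithStats((g>thr).astype(np.uint8))
    return [((ce[i][0]+.5)/k-.5+x0,(ce[i][1]+.5)/k-.5+y0,st[i][4]/k/k) for i in range(1,n) if amin<st[i][4]/k/k<amax]
def circfit(P,r=None):
    P=np.array(P)[:,:2];A=np.c_[2*P,np.ones(len(P))];x=np.linalg.lstsq(A,(P**2).sum(1),rcond=None)[0]
    return x[:2],np.sqrt(x[2]+x[0]**2+x[1]**2)
E
python3 - <<'E'
from h import *
p=cv2.imread("pics/top0.png")[:,:,::-1].copy();c=robot.calibration("top")
B=blobs(p,(155,145,375,325),150,4,400)
for b in B: print(np.round(b,1), onplane(c,b,.168).round(4), p[int(b[1]+.5),int(b[0]+.5)])
ps=cv2.imread("pics/side0.png")[:,:,::-1].copy();cs=robot.calibration("side")
print(tri(c,(172.1,250.3),cs,(211.2,379.6)))
print("screws",[onplane(c,(x/3.4+150-.35,y/3.1+140-.35),.08).round(4) for x,y in((42,144),(645,40),(731,436),(113,543))])
print("wheel top",onplane(c,(605/3.4+150-.35,362/3.1+140-.35),.15))
print("knob",tri(c,(432/3.4+149.65,449/3.1+139.65),cs,(585/2.5+110,230/2.5+190)))
E
```

```text
[227.9 186.3  19.4] [0.7072 0.0702 0.168 ] [165 167 163]
[242.2 191.   18.6] [0.6941 0.0335 0.168 ] [164 166 162]
[199.2 193.9  19.5] [0.6894 0.1445 0.168 ] [166 168 164]
[337.3 195.8  55.5] [ 0.6751 -0.212   0.168 ] [166 167 163]
[253.4 200.8  17.9] [0.6676 0.0049 0.168 ] [166 168 164]
[188.9 205.3  20.5] [0.6603 0.1712 0.168 ] [165 167 163]
[260.  214.3  19.8] [ 0.632  -0.0116  0.168 ] [166 168 164]
[183.8 219.5  19.3] [0.6237 0.1842 0.168 ] [165 167 163]
[279.9 226.8  19.6] [ 0.5984 -0.0621  0.168 ] [147 152 156]
[261.  229.3  19.9] [ 0.5932 -0.0134  0.168 ] [167 169 165]
[184.6 234.5  20.1] [0.585  0.1824 0.168 ] [166 168 164]
[280.3 237.7  10.8] [ 0.5702 -0.0625  0.168 ] [152 153 154]
[256.1 243.6  19.6] [ 5.567e-01 -3.000e-04  1.680e-01] [167 170 165]
[191.1 248.3  20.8] [0.5492 0.1659 0.168 ] [166 168 164]
[324.1 247.4   6.5] [ 0.5423 -0.174   0.168 ] [150 151 153]
[317.8 255.    7.1] [ 0.5232 -0.1573  0.168 ] [150 152 153]
[245.9 255.2  20.4] [0.5276 0.0261 0.168 ] [168 169 165]
[178.4 259.1   6.1] [0.5225 0.1983 0.168 ] [150 151 153]
[202.3 258.2  20.4] [0.5231 0.1374 0.168 ] [167 170 166]
[275.4 266.3 140.4] [ 0.4974 -0.0485  0.168 ] [91 92 93]
[232.2 261.9  19.6] [0.5116 0.0614 0.168 ] [168 170 166]
[216.8 263.1  19.2] [0.5096 0.1005 0.168 ] [167 170 165]
[323.2 264.2  10.7] [ 0.4993 -0.1706  0.168 ] [148 150 151]
[183.1 314.7   4.8] [0.3818 0.1864 0.168 ] [147 152 156]
(array([0.54695798, 0.22003725, 0.1495428 ]), np.float64(0.0009842727513564766))
screws [array([0.7303, 0.2684, 0.08  ]), array([ 0.8124, -0.2256,  0.08  ]), array([ 0.4554, -0.2836,  0.08  ]), array([0.3759, 0.2112, 0.08  ])]
wheel top [ 0.51985187 -0.18277182  0.15      ]
knob (array([ 0.45117947, -0.05146113,  0.17318721]), np.float64(9.82562102940836e-06))
```

```bash
cat >> h.py <<'E'
POST=np.array([0.547,0.220])
def slot(p,c,C0=(0.609,0.0855),verbose=True):
    B=[onplane(c,b,.168)[:2] for b in blobs(p,(155,145,300,325),150,10,30)]
    B=np.array([b for b in B if abs(np.hypot(*(b-C0))-.1)<.012])
    C,r=circfit(B); a=np.degrees(np.arctan2(*(B-C).T[::-1]))
    ph=np.degrees(np.angle(np.exp(1j*np.radians(a*16)).sum()))/16
    k=np.round((a-ph)/22.5).astype(int)%16
    miss=[ph+22.5*i for i in range(16) if i not in k]
    pa=np.degrees(np.arctan2(*(POST-C)[::-1]))
    need=[(pa-m+180)%360-180 for m in miss]
    if verbose: print("n",len(B),"C",C.round(4),"r",r.round(4),"spread",np.std(((a-ph+11.25)%22.5)-11.25).round(2),"miss",np.round(miss,1),"post",pa.round(2),"need",np.round(need,2))
    return C,need
E
python3 - <<'E'
from h import *
p=cv2.imread("pics/top0.png")[:,:,::-1].copy();c=robot.calibration("top")
C,n=slot(p,c)
S=np.array([[0.7303,.2684],[.8124,-.2256],[.4554,-.2836],[.3759,.2112]])
for i,j in((0,1),(3,2)):
    d=S[i]-S[j];print("y-axis yaw",np.degrees(np.arctan2(-d[0],d[1])))
for i,j in((0,3),(1,2)):
    d=S[i]-S[j];print("x yaw",np.degrees(np.arctan2(d[1],d[0])))
W=np.array([.5199,-.1828]);d=C-W;print("wheel-car yaw",np.degrees(np.arctan2(d[1],d[0])-np.arctan2(.25,.13)),np.hypot(*d),np.hypot(.25,.13))
y=np.radians(9.3);R=np.array([[np.cos(y),-np.sin(y)],[np.sin(y),np.cos(y)]])
print("W from C",C-R@[.13,.25],"lock tip0",C+R@[-.178,-.11],"tip1",C+R@[-.102,-.11], "xaxis",R[:,0])
print("vial",onplane(c,(337.3,195.8),.13))
E
```

```text
n 15 C [0.6085 0.0854] r 0.1 spread 0.1 miss [13.8] post 114.56 need [100.8]
y-axis yaw 9.435988835624757
y-axis yaw 9.127757603524428
x yaw 9.168446450919896
x yaw 9.227931690289404
wheel-car yaw 9.194256419689594 0.28247272244529376 0.28178005607210743
W from C [ 0.52061122 -0.18230495] lock tip0 [ 0.45061761 -0.05190214] tip1 [ 0.52561864 -0.03962025] xaxis [0.98685572 0.16160382]
vial [ 0.68167872 -0.21375424  0.13      ]
```

The slot needs +100.8°, so the wheel needs about 252° plus free play. First I'll move above the wheel with the yaw wound back.

Request:
carry_out([
  [0.325,0.411,0.03,0,0,-93,0.095],
  [0.325,0.411,0.03,0,0,-93,0.095],
  [0.325,0.411,0.03,0,0,-93,0.095],
  [0.325,0.411,0.03,0,0,-93,0.095],
  [0.325,0.411,0.03,0,0,-93,0.095],
  [0.325,0.411,0.03,0,0,-93,0.095],
  [0.325,0.411,0.03,0,0,-93,0.095],
  [0.325,0.411,0.03,0,0,-93,0.095],
  [0.325,0.411,0.03,0,0,-93,0.095],
  [0.325,0.411,0.03,0,0,-93,0.095],
  [0.325,0.411,0.03,0,0,-93,0.095],
  [0.325,0.411,0.03,0,0,-93,0.095],
], force=35)

```text
time_s: 1.6
eef_pos: [0.5194, -0.1833, 0.2445]
tcp_rot: [0.0, 0.794, -0.607, -0.0]
force: [-0.1, -0.2, -1.0]
grip_width: 0.0952
grip_force: 0.0
```

```bash
python3 - <<'E'
from h import *
s=robot.observe();print(s["joint_pos"].round(3),s["eef_pos"],s["tcp_rot"])
c=robot.calibration("wrist");p,d=robot.camera("wrist")
print(c, proj(c,np.array([.5203,-.1825,.15])))
cv2.imwrite("pics/w1.png",p[:,:,::-1]);np.save("pics/w1.npy",d)
p,d=robot.camera("top");slot(p,robot.calibration("top"))
E
```

```text
[-0.459  0.355  1.703 -0.     1.084  2.417] [ 0.51937975 -0.18331704  0.24449818] [ 8.70410201e-05  7.94338825e-01 -6.07474914e-01 -2.27469211e-04]
{'fov_y': 61.304840049370156, 'cx': 313.9872845904616, 'cy': 241.10294048009231, 'R': array([[-0.96501049, -0.26220923,  0.00103597],
       [-0.25353547,  0.93408173,  0.25141816],
       [-0.06689184,  0.24235851, -0.96787801]]), 't': array([0.45411908, 0.26743916, 0.4971892 ])} (np.float64(314.0357916014321), np.float64(245.2086402382765))
n 15 C [0.6085 0.0854] r 0.1 spread 0.09 miss [13.8] post 114.55 need [100.79]
```

View pics/w1.png

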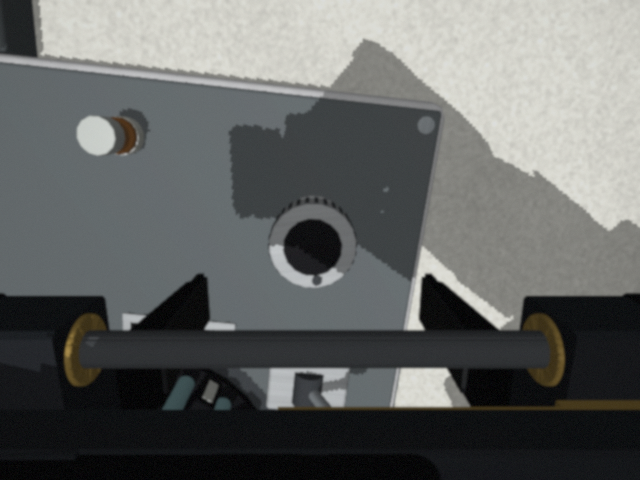

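The wrist view shows the wheel's top centred at (313,247), which agrees with the predicted (314,245), so the top-camera estimate holds. Next: descend and grip.

Request:
carry_out([
  [0.001,0.001,-0.06,0,0,0,0.095],
  [0.001,0.001,-0.1,0,0,0,0.095],
  [0.001,0.001,-0.125,0,0,0,0.095],
  [0.001,0.001,-0.125,0,0,0,0.095],
  [0.001,0.001,-0.125,0,0,0,0.04],
  [0.001,0.001,-0.125,0,0,0,0.04],
  [0.001,0.001,-0.125,0,0,0,0.04],
  [0.001,0.001,-0.125,0,0,0,0.04],
  [0.001,0.001,-0.125,0,0,0,0.04],
], force=35)

```text
time_s: 2.82
eef_pos: [0.5204, -0.182, 0.1201]
tcp_rot: [0.0, 0.794, -0.608, -0.0]
force: [-4.3, -1.8, 5.2]
grip_width: 0.0596
grip_force: 35.0
```

Request:
carry_out([
  [0,0,0,0,0,10,0.04],
  [0,0,0,0,0,20,0.04],
  [0,0,0,0,0,30,0.04],
  [0,0,0,0,0,40,0.04],
  [0,0,0,0,0,50,0.04],
  [0,0,0,0,0,60,0.04],
  [0,0,0,0,0,70,0.04],
  [0,0,0,0,0,80,0.04],
  [0,0,0,0,0,90,0.04],
  [0,0,0,0,0,100,0.04],
  [0,0,0,0,0,110,0.04],
  [0,0,0,0,0,120,0.04],
])

```text
time_s: 4.32
eef_pos: [0.5208, -0.1801, 0.1201]
tcp_rot: [-0.001, 0.922, 0.386, 0.001]
force: [0.5, 12.7, 6.7]
grip_width: 0.0595
grip_force: 35.0
```

```bash
python3 - <<'E'
from h import *
p,d=robot.camera("top");cv2.imwrite("pics/t2.png",p[:,:,::-1]);slot(p,robot.calibration("top"))
s=robot.observe();print(s["joint_pos"].round(3),s["force"],s["ft_torque"],s["tcp_rot"].round(4))
E
```

```text
n 15 C [0.6085 0.0855] r 0.1 spread 0.05 miss [61.1] post 114.56 need [53.5]
[-0.454  0.505  1.841  0.003  0.797  0.312] [ 0.9332514  11.54798686  7.03744967] [ 2.29283426 -0.24549549  0.03890015] [-1.200e-03  9.206e-01  3.905e-01  5.000e-04]
```

Request:
carry_out([
  [0,0.001,0,0,0,10,0.04],
  [0,0.001,0,0,0,20,0.04],
  [0,0.001,0,0,0,30,0.04],
  [0,0.001,0,0,0,40,0.04],
  [0,0.001,0,0,0,50,0.04],
  [0,0.001,0,0,0,60,0.04],
  [0,0.001,0,0,0,70,0.04],
  [0,0.001,0,0,0,80,0.04],
  [0,0.001,0,0,0,90,0.04],
  [0,0.001,0,0,0,100,0.04],
  [0,0.001,0,0,0,110,0.04],
  [0,0.001,0,0,0,120,0.04],
])

```text
time_s: 5.88
eef_pos: [0.5189, -0.1805, 0.12]
tcp_rot: [-0.002, 0.126, 0.992, 0.0]
force: [-12.4, -1.2, 10.5]
grip_width: 0.0594
grip_force: 35.0
```

```bash
cat > s.py <<'E'
from h import *
p,d=robot.camera("top");slot(p,robot.calibration("top"))
s=robot.observe();print(s["joint_pos"].round(3),s["force"],s["ft_torque"],s["tcp_rot"].round(4),s["eef_pos"])
E
python3 s.py
```

```text
n 15 C [0.6086 0.0855] r 0.1 spread 0.09 miss [109.] post 114.61 need [5.57]
[-4.550e-01  5.040e-01  1.843e+00 -1.000e-03  7.990e-01 -1.781e+00] [-11.67158858   0.93723108  10.05961723] [0.16984045 1.87204456 0.00294721] [-1.900e-03  1.217e-01  9.926e-01  3.000e-04] [ 0.51891432 -0.18051003  0.12002223]
```

Request:
carry_out([
  [0,0,0,0,0,6,0.04],
  [0,0,0,0,0,12,0.04],
  [0,0,0,0,0,12,0.04],
  [0,0,0,0,0,12,0.04],
])

```text
time_s: 6.42
eef_pos: [0.5189, -0.1807, 0.12]
tcp_rot: [-0.002, 0.025, 1.0, 0.0]
force: [-13.0, -1.0, 10.4]
grip_width: 0.0594
grip_force: 35.0
```

```bash
python3 s.py; python3 - <<'E'
from h import *
t,_=robot.camera("top");s,_=robot.camera("side")
a=cv2.resize(t[225:275,155:205],(400,400),interpolation=cv2.INTER_CUBIC);b=cv2.resize(s[360:410,185:235],(400,400),interpolation=cv2.INTER_CUBIC)
cv2.imwrite("pics/post.png",np.hstack([a,b])[:,:,::-1])
for n,g in(("top",a),("side",b)):
    c=cv2.HoughCircles(cv2.cvtColor(g,cv2.COLOR_RGB2GRAY),cv2.HOUGH_GRADIENT,1,40,param1=60,param2=15,minRadius=20,maxRadius=60);print(n,None if c is None else c[0][:5])
E
```

```text
n 15 C [0.6085 0.0855] r 0.1 spread 0.06 miss [114.4] post 114.56 need [0.2]
[-4.550e-01  5.040e-01  1.843e+00 -1.000e-03  7.980e-01 -1.975e+00] [-12.3255179   -1.06913483  10.12262487] [-0.24223522  2.03804366 -0.03249172] [-1.900e-03  2.460e-02  9.997e-01  3.000e-04] [ 0.51889856 -0.18073778  0.12004865]
top [[334.5 231.5  27.8]
 [228.5  10.5  29.7]
 [223.5 266.5  23.6]]
side [[208.5 152.5  45.7]
 [155.5 106.5  36.4]
 [250.5 285.5  56.7]
 [323.5 342.5  22.9]
 [381.5 123.5  27.3]]
```

View pics/post.png

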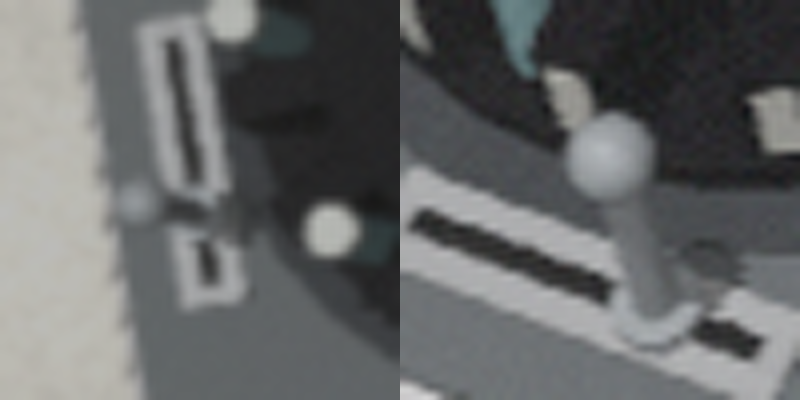

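The crop shows the ball at top-view (139,202)/8, i.e. pixel (171.9,249.8), and at side-view (210.8,379.2). I'll recompute the post's bearing from those.

```bash
python3 - <<'E'
from h import *
c=robot.calibration("top");cs=robot.calibration("side")
C=np.array([.6085,.0855])
for X in (onplane(c,(171.9,249.8),.148),onplane(cs,(210.8,379.2),.148),tri(c,(171.9,249.8),cs,(210.8,379.2))[0]):
    d=X[:2]-C;print(X.round(4),np.hypot(*d).round(4),np.degrees(np.arctan2(d[1],d[0])).round(2))
s,_=robot.camera("side") # caps seen from side, same-plane check
B=[onplane(cs,b,.168)[:2] for b in blobs(s,(150,240,310,390),165,10,90)]
B=np.array([b for b in B if abs(np.hypot(*(b-C))-.1)<.015]);Cs,r=circfit(B);print("side fit",len(B),Cs.round(4),r.round(4))
a=np.degrees(np.arctan2(*(B-Cs).T[::-1]));print(np.sort(a).round(1))
E
```

```text
[0.548  0.2207 0.148 ] 0.1482 114.12
[0.5492 0.2195 0.148 ] 0.1465 113.88
[0.548  0.2202 0.1502] 0.1477 114.21
side fit 12 [0.6097 0.0859] 0.1001
[-178.1 -155.6 -110.2  -88.1  -65.5  -43.1  -20.6   46.8   69.4   92.
  136.9  159.5]
```

Both views agree that the slot is within about 0.4° of the post. Now release and rise.

Request:
carry_out([
  [0,0,0,0,0,0,0.095],
  [0,0,0,0,0,0,0.095],
  [0,0,0,0,0,0,0.095],
  [0,0,0,0,0,0,0.095],
  [0,0,0.04,0,0,0,0.095],
  [0,0,0.08,0,0,0,0.095],
  [0,0,0.13,0,0,0,0.095],
  [0,0,0.13,0,0,0,0.0],
])

```text
time_s: 7.62
eef_pos: [0.5219, -0.1814, 0.253]
tcp_rot: [0.003, 0.025, 1.0, -0.001]
force: [0.2, -0.6, -1.2]
grip_width: 0.0894
grip_force: 0.0
```

```bash
python3 s.py
```

```text
n 15 C [0.6085 0.0854] r 0.1 spread 0.05 miss [114.4] post 114.56 need [0.19]
[-0.454  0.349  1.695  0.     1.095 -1.975] [-0.49330751 -0.19502137 -0.68351285] [ 0.05649612 -0.11173057 -0.07633667] [ 1.300e-03  2.480e-02  9.997e-01 -5.000e-04] [ 0.52104641 -0.18098645  0.25080882]
```

Request:
carry_out([
  [-0.03,0.04,0,0,0,6,0.0],
  [-0.07,0.08,0,0,0,12,0.0],
  [-0.108,0.123,0,0,0,12,0.0],
  [-0.108,0.123,0,0,0,12,0.0],
  [-0.108,0.123,0,0,0,12,0.0],
  [-0.108,0.123,0,0,0,12,0.0],
  [-0.108,0.123,0,0,0,12,0.0],
])

```text
time_s: 8.55
eef_pos: [0.4131, -0.0585, 0.2492]
tcp_rot: [-0.0, -0.079, 0.997, 0.0]
force: [-0.6, -0.1, 0.3]
grip_width: 0.0166
grip_force: 0.0
```

Request:
carry_out([
  [0,0,0,0,0,0,0.0],
  [0,0,0,0,0,0,0.0],
  [0,0,-0.04,0,0,0,0.0],
  [0,0,-0.07,0,0,0,0.0],
  [0,0,-0.084,0,0,0,0.0],
  [0,0,-0.084,0,0,0,0.0],
], force=10)

```text
time_s: 9.3
eef_pos: [0.4124, -0.0579, 0.165]
tcp_rot: [-0.001, -0.08, 0.997, 0.0]
force: [0.7, 0.3, -0.7]
grip_width: 0.0004
grip_force: 0.0
```

Request:
carry_out([
  [0.01,0.0016,0,0,0,0,0.0],
  [0.02,0.0033,0,0,0,0,0.0],
  [0.03,0.005,0,0,0,0,0.0],
  [0.04,0.0066,0,0,0,0,0.0],
  [0.05,0.008,0,0,0,0,0.0],
  [0.06,0.01,0,0,0,0,0.0],
  [0.07,0.0115,0,0,0,0,0.0],
  [0.08,0.013,0,0,0,0,0.0],
  [0.086,0.014,0,0,0,0,0.0],
  [0.09,0.0148,0,0,0,0,0.0],
  [0.09,0.0148,0,0,0,0,0.0],
])

```text
time_s: 10.68
eef_pos: [0.5019, -0.0432, 0.1654]
tcp_rot: [-0.001, -0.08, 0.997, 0.0]
force: [-5.4, -1.4, 0.6]
grip_width: 0.0005
grip_force: 2.5
```

Request:
carry_out([
  [0.002,0.0003,0,0,0,0,0.0],
  [0.004,0.0006,0,0,0,0,0.0],
  [0.005,0.0008,0,0,0,0,0.0],
  [0.005,0.0008,0,0,0,0,0.0],
])

```text
time_s: 11.18
eef_pos: [0.5028, -0.0428, 0.1652]
tcp_rot: [-0.006, -0.08, 0.997, 0.0]
force: [-26.0, -9.0, 11.8]
grip_width: 0.0004
grip_force: 13.8
```

The force jumped to 26 N with almost no travel, so the lever is at its far stop. Back off and rise clear.

Request:
carry_out([
  [-0.01,-0.0016,0,0,0,0,0.0],
  [-0.03,-0.005,0,0,0,0,0.0],
  [-0.06,-0.01,0,0,0,0,0.0],
  [-0.09,-0.015,0.02,0,0,0,0.0],
  [-0.09,-0.015,0.06,0,0,0,0.0],
  [-0.09,-0.015,0.11,0,0,0,0.0],
  [-0.09,-0.08,0.11,0,0,0,0.0],
  [-0.07,-0.14,0.11,0,0,0,0.0],
  [-0.05,-0.2,0.11,0,0,0,0.0],
  [-0.05,-0.2,0.11,0,0,0,0.0],
])

```text
time_s: 12.42
eef_pos: [0.4584, -0.2455, 0.2751]
tcp_rot: [0.0, -0.078, 0.997, -0.0]
force: [-0.0, -0.5, -1.0]
grip_width: 0.0004
grip_force: 0.0
```

```bash
python3 s.py; python3 - <<'E'
from h import *
for n,r in(("top",(140,330,150,380)),("side",(190,430,110,410))):
    p,_=robot.camera(n);a=p[r[0]:r[1],r[2]:r[3]]
    cv2.imwrite(f"pics/end_{n}.png",cv2.resize(a,None,fx=2.5,fy=2.5,interpolation=cv2.INTER_CUBIC)[:,:,::-1])
    print(n,"tip@1 predicted",proj(robot.calibration(n),np.array([.5255,-.0397,.172])),"vial",proj(robot.calibration(n),np.array([.6817,-.2138,.13])))
E
```

```text
n 15 C [0.6085 0.0854] r 0.1 spread 0.05 miss [114.4] post 114.56 need [0.19]
[-0.617  0.278  1.732  0.     1.131 -2.345] [-0.72525794 -0.03357391 -1.18287584] [ 0.11077553 -0.15414653 -0.02973804] [-0.000e+00 -7.860e-02  9.969e-01  2.000e-04] [ 0.45793592 -0.24397172  0.27511432]
top tip@1 predicted (np.float64(271.56777117306444), np.float64(255.28863766666612)) vial (np.float64(337.31691608483186), np.float64(195.79166805884563))
side tip@1 predicted (np.float64(306.3338013510459), np.float64(271.2987000563562)) vial (np.float64(288.14263148425937), np.float64(207.47997913186276))
```

View pics/end_top.png

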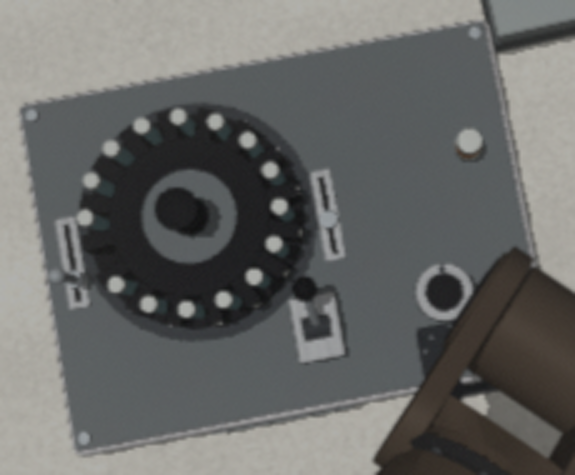

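View pics/end_side.png

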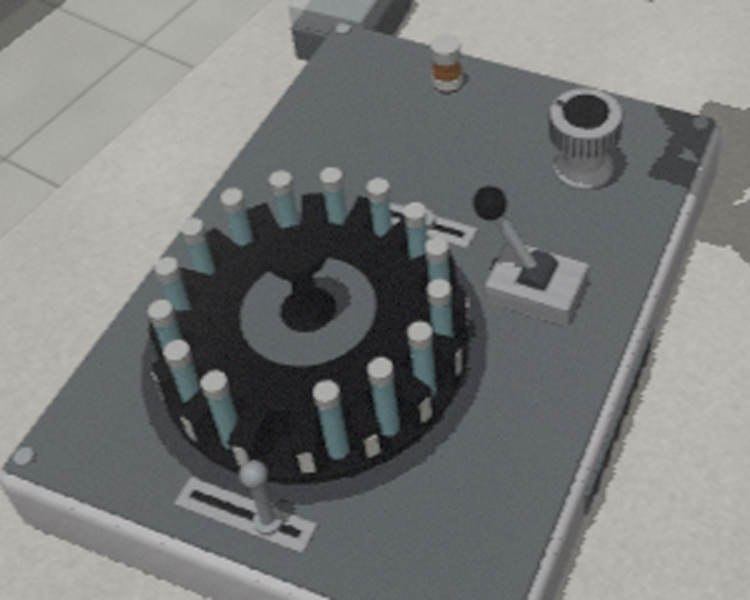

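The top view shows the gap facing the ball at crop (55,273), and the knob at crop (305,289), i.e. pixel (272,255.6), which matches the predicted locked position. In the side view the knob at crop (490,203), i.e. pixel (306,271), also matches, and the vial hasn't moved. Handing in.

```bash
python3 -c "
from bench import robot
print(robot.close_job())"
```

```text
the job is handed in; nothing more can be done
None
```

The empty slot faces the load post to within about half a degree by camera measurement, the lock lever was then swung to its far stop, everything is let go, and the job was handed in after about 13 s of robot time.

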